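Draw a spirit level slantwise out of a part-opened carton and hold it under the scanner

ROBOT

A 7-joint arm with a two-finger parallel gripper is mounted at the origin on the work surface. World frame = base frame: x ahead of the robot, y to its left, z up, the work surface at z = 0. Lengths are in m, angles in degrees, forces in N, time in s.
With the tool pointing down it reaches from about 0.425 to 0.875 m from the base axis. Payload 8.4 kg.
Tool frame: the origin (TCP) lies midway between the tips of the shut fingers; the grasp point (between the pads) lies 19 mm behind it; y points along the fingers, x is the direction in which the jaws open and shut, and the axes are right-handed (so a half turn about y gives the same grasp; the last joint's range is limited). The gripper opens to 85 mm and grips with 20 to 120 N. Pads are 22 mm wide; open, the fingers measure 114 mm over their backs; the gripper's body (76 mm by 85 mm) begins 54 mm behind the grasp point. The pads swing forward as they close: fully open they stand 13 mm farther back than shut.
Start: joints at [69.316, 19.091, 2.286, 83.961, -0.768, 76.965, -3.352], TCP at [0.168, -0.628, 0.231] pointing down, gripper open.
Joint ranges: [-147.57, 147.57], [-21.85, 119.76], [-74.77, 79.35], [14.55, 137.4], [-85.83, 265.84], [4.83, 119.75], [-152.11, 152.11]. Speed limits (degrees/s): [127.2, 127.2, 159.86, 159.86, 180, 180, 180].

INTERFACE

Orientations are given as [roll, pitch, yaw] about the fixed x, y, z axes, in that order (R = Rz(yaw) Ry(pitch) Rx(roll)).
In Python, from rig import * gives the robot as it stands. The module is installed in compiled form; this text tells all that it offers.
- The arm moves only by the tool servo_tool, never from a script. Its argument "steps" is a list of rows, each a list of 3 entries, a list of its own where there are three numbers: the finger opening in mm, from 0 to 85.4, then the shift along the tool's x, y, z in units of 40 mm (1.0 is 40 mm), then the turn, a rotation vector about the tool's x, y, z in units of 10 degrees (1.0 is 10 degrees). In form: [[fingers, [dx, dy, dz], [wx, wy, wz]], ...]. A call has 1 to 12 rows; each row is the pose to reach, as a shift and turn from the pose commanded when the call began, along the tool's axes at that moment; what a row does not reach only later rows make up. A row lasts 1/8 s, in which the tool goes at most 62.5 mm and 10.7 degrees, less where a joint would pass 70% of its speed; a pose out of reach is approached as far as the arm can. A call with a gripper value outside its range is refused whole. The fingers move at their own pace and stop on an object; "squeeze" is the grip in N (left out, the last holds). Time passes only in rows, so rows that repeat a pose let the fingers close. It gives the time, the measured TCP pose, the force and the opening at its end, in the units of the state.
- state(): the state, without advancing time (a new reading comes with each control period).
- camera(name): name is "side" or "top"; returns the picture (384x512x3 uint8, red, green, blue); there is no depth.
- calibration(name): a dict with "fx", "fy", "cx", "cy" (pixels), "rvec" (rotation vector, rad) and "tvec" (3), from world to camera coordinates, as OpenCV has them. Camera axes: x right, y down, z forward; pixel columns grow to the right and rows downward; lengths in m; the calibration is good to about 2 mm. A picture is of the moment at which its call begins. calibration takes no time and is no camera call.
- job_done(): hands the job in, once; it reports no verdict.
Trained networks look in the newest picture that a camera, given by its name, has taken for a name from the list of things; names that differ only in an ending like _2 or _b are one class to them, and where a whole thing is asked for, a point or a joint stands for the part that bears it (a point fixed in the world has none). Each returns a list of dicts, best first, with "confidence" (0 to 1); they miss things now and then, are a little off and sometimes report something else, mostly with a low value. They report only what shows in the picture. A call takes as long as a camera call.
- find_in(query, camera): "xyz" ([x, y, z] in m, in the coordinates of the camera as it stood for that picture, good to about 4 mm: the middle of the surface that is visible of it).
- masks_of(query, camera): "region" (384x512 bool, what is visible of it).
The state is a dict: "t": time; "q": joint angles; "qd": joint speeds; "joint_efforts": joint torques, N m; "eef_pos": TCP position; "ee_rot": TCP orientation; "contact_force": force on the tool from outside, world axes, zero at the start; "moment": the same for the moment, N m; "opening": opening from 0.0 (shut) to 1.0 (fully open).
Only numpy, scipy, OpenCV 4.12 (cv2) and the standard library are available. Lean on these libraries where they do the work, as an engineer would, in place of code of your own. Each camera call takes 0.05 s, during which the arm holds its last target.

TASK

Take the last spirit level out of the opened carton: the end flaps are taped down and leave an opening shorter than the level, so tip one end up and draw it out at a slant. Then hold it horizontal under the hands-free scanner, the barcode label on its top edge facing up beneath the scanner window about a hand's breadth below it, and finish still holding it steady there, touching nothing but the gripper. Do not bump the scanner, shift the carton or push the other goods about.

Things in the scene. Friction and masses are not known exactly. Their poses are not given: they have to be found in the camera images.
- carton: Loose brown carton (3 kg), 522 mm along its y (about left-right for the robot) x 280 x 165 mm high; origin under its centre. Inside 510 x 260 mm, inner floor 20 mm above the bench. Long side flaps folded right back outside; the end flaps (+y, -y) taped flat, rigid, 160 to 165 mm above the bench, each reaching 130 mm inwards.
- opening (a point): Centre of the carton's opening between the end flaps, at the flaps' underside (140 mm above the inner floor). The opening is 250 mm long (carton's y, -125 to +125 mm) by 260 mm wide. The level lies on the inner floor along the carton's y, its ends under the flaps.
- level_mid (a point): Spirit level to take out: silver bar, black end caps, green vials, 360 mm long (its y axis), 22 mm wide (x), 40 mm high (z), about 0.32 kg, standing on its narrow edge (z up). This point: its very centre, 20 mm above its lower edge. Grip it across the 22 mm.
- level_label (a point): Centre of the white barcode label (21 x 52 mm) on the level's top edge, 138 mm from the middle towards its -y end, which is the robot's right-hand end (scanner side); mostly hidden under the flap at first. The top edge lies 20 mm above the level's centre.
- level_label_end (a point): Middle of the level's end face at the label end (180 mm from the centre, at its -y end).
- level_plain_end (a point): Middle of the level's other end face (180 mm from the centre, at its +y end).
- scanner: Dark hands-free barcode scanner on a gooseneck stand, fixed to the bench. Origin: on the bench right below the window. The round foot (150 mm across, 35 mm high) stands 160 mm from there along the stand's +x, away from the robot; from it the neck (20 mm thick) rises to 450 mm and arches over to the head (60 x 76 mm, 330 to 400 mm above the bench).
- scan_window (a point): Centre of the scanner's red window, on the underside of the head 330 mm above the bench, looking straight down. It reads a label facing up (within 20 degrees of level) 50 to 170 mm below the window and no more than 30 mm off to the side (x or y), turned any way.
- sprayer: Bystander: white pump sprayer bottle with a green head, 108 mm across, 235 mm high; origin under its centre.
- tape_roll: Bystander: roll of brown parcel tape lying flat, 104 mm across, 48 mm high; origin under its centre.
- knife: Bystander: orange utility knife, 150 mm long, 20 mm high; origin under the centre of its handle.
- blue_box: Bystander: blue goods box, 160 x 110 x 50 mm; origin under its centre.
- white_box: Bystander: flat white goods box, 80 x 120 x 36 mm; origin under its centre.

How it is judged (in metres and radians):
On the way:
1. the level stands slantwise through the carton's opening: one end well above the flaps, the other still inside (((z of level_plain_end in the frame of carton above 0.175 m and z of level_label_end in the frame of carton below 0.15 m and x of level_label_end in the frame of carton between -0.13 and 0.13 m and y of level_label_end in the frame of carton between -0.255 and 0.255 m) or (z of level_label_end in the frame of carton above 0.175 m and z of level_plain_end in the frame of carton below 0.15 m and x of level_plain_end in the frame of carton between -0.13 and 0.13 m and y of level_plain_end in the frame of carton between -0.255 and 0.255 m))), for 0.1 s.
At the end, for the whole second after the job is handed in: The gripper holds the level still (under 30 mm/s), top edge up within 20 degrees; the label's centre is 50 to 170 mm below the scanner window and within 30 mm of its axis in x and y; the level touches the gripper alone (x of level_label in the frame of scan_window between -0.03 and 0.03 m and y of level_label in the frame of scan_window between -0.03 and 0.03 m and z of level_label in the frame of scan_window between -0.17 and -0.05 m and angle between level_mid's own z axis and vertical below 0.35 rad and contact force between the fingers and level above 1 N and contact force between level and carton below 0.2 N and contact force between level and scanner below 0.2 N and contact force between level and table below 0.2 N and contact force between level and sprayer below 0.2 N and contact force between level and tape_roll below 0.2 N and contact force between level and knife below 0.2 N and contact force between level and blue_box below 0.2 N and contact force between level and white_box below 0.2 N and linear speed of level below 0.03 m/s and angular speed of level below 0.2 rad/s); the arm keeps its last pose, push and grip.
It fails at once if the carton is shifted or lifted more than 30 mm (distance of carton from where it was at the start of the episode above 0.03 m).
It fails at once if the scanner is bumped (more than 10 N) (contact force between scanner and anything else above 10 N).
It fails at once if another thing on the bench is pushed more than 30 mm (distance of any of sprayer, tape_roll, knife, blue_box, white_box from where it was at the start of the episode above 0.03 m).
It also fails if it takes over 51 s, if anything falls off the work surface, if the arm or the gripper's body presses on something with over 40 N, if the wrist force passes 120 N, or if a joint passes its speed limit or range.

## Working session

There is one attempt and no reset: what is moved stays moved. The work goes in short steps, Python scripts to look and compute and a tool call to move; the robot and the scene stay as the last step left them, time stands still between calls to the robot, and variables do not carry over. Pictures are saved under pics/ and viewed, and the job is handed in when it is done.

Besides the shell and the picture viewer there is one more tool, called after "Emit:" as a command line: name --argument value ..., lists and objects as JSON in quotes. servo_tool: Moves the arm, as the interface text tells. Its arguments: {"type":"object","properties":{"steps":{"type":"array","items":{"type":"array"}},"squeeze":{"type":"number"}},"required":["steps"]}

```bash
mkdir -p pics; cat > h.py <<'E'
from rig import *
import numpy as np, cv2
from scipy.spatial.transform import Rotation as R
def cal(n):
    c=calibration(n); K=np.array([[c['fx'],0,c['cx']],[0,c['fy'],c['cy']],[0,0,1.]])
    return K,cv2.Rodrigues(np.array(c['rvec'],float))[0],np.array(c['tvec'],float)
def c2w(n,p): K,r,t=cal(n); return r.T@(np.array(p)-t)
def px2z(n,uv,z):
    K,r,t=cal(n); d=r.T@np.linalg.inv(K)@np.array([uv[0],uv[1],1.]); o=-r.T@t
    return o+d*(z-o[2])/d[2]
def w2px(n,P):
    K,r,t=cal(n); p=K@(r@np.array(P)+t); return p[:2]/p[2]
def snap(n,f,s=1.5):
    im=camera(n); cv2.imwrite('pics/'+f,cv2.resize(im[:,:,::-1],None,fx=s,fy=s)); return im
E
python3 - <<'E'
from h import *
print(state())
for n in('top','side'):
    snap(n,n+'0.png')
    K,r,t=cal(n); print(n,-r.T@t,K[0,0])
for q in ['level_mid','level_label','carton','opening','scan_window','scanner','sprayer','tape_roll','knife','blue_box','white_box']:
    for n in('top','side'):
        try: print(q,n,[(np.round(c2w(n,d['xyz']),3),round(d['confidence'],2)) for d in find_in(q,n)][:2])
        except Exception as e: print(q,n,e)
E
```

```text
{'t': 0.0, 'q': array([69.31515825, 19.13228606,  2.28237721, 84.01380055, -0.76714649,
       76.96269117, -3.35198405]), 'qd': array([-0.05761808, -0.01409907, -0.05493754,  0.03328868, -0.15337566,
       -0.06508226,  0.08961405]), 'joint_efforts': array([ 5.64004404e-04, -6.58555913e+01,  1.36568740e+00, -4.05555654e+01,
        1.67260162e-02,  1.26730307e-02, -2.87865475e-05]), 'eef_pos': array([ 0.16811595, -0.6274047 ,  0.23039134]), 'ee_rot': array([-90.00625529,   0.09335742, -74.99786645]), 'contact_force': array([0.05219596, 0.93799461, 0.18918344]), 'moment': array([0.0717553 , 0.00773968, 0.02158885]), 'opening': 0.9981418818703304}
top [0.33767936 0.04088203 1.41731765] 352.1447395687619
side [ 0.12589779 -1.09799335  1.32810322] 390.8032146721427
level_mid top [(array([0.481, 0.1  , 0.064]), 0.66), (array([0.426, 0.588, 0.035]), 0.59)]
level_mid side [(array([0.497, 0.164, 0.053]), 0.49)]
level_label top [(array([0.477, 0.1  , 0.06 ]), 0.98), (array([0.483, 0.093, 0.165]), 0.3)]
level_label side [(array([0.501, 0.167, 0.061]), 0.69), (array([ 0.512, -0.563,  0.022]),
[... 624 characters left out ...]
, 0.562, 0.149]), 0.8)]
sprayer side [(array([0.56 , 0.548, 0.127]), 0.78), (array([0.494, 0.167, 0.051]), 0.48)]
tape_roll top [(array([ 0.436, -0.317,  0.047]), 0.96), (array([0.549, 0.559, 0.149]), 0.64)]
tape_roll side [(array([ 0.44 , -0.332,  0.038]), 0.88)]
knife top [(array([ 0.398, -0.493,  0.016]), 0.58)]
knife side [(array([ 0.401, -0.504,  0.017]), 0.76), (array([ 0.438, -0.332,  0.037]), 0.6)]
blue_box top [(array([ 0.67 , -0.262,  0.047]), 0.98), (array([0.55, 0.56, 0.15]), 0.48)]
blue_box side [(array([ 0.691, -0.289,  0.05 ]), 0.84)]
white_box top [(array([0.427, 0.589, 0.038]), 0.89)]
white_box side [(array([0.561, 0.547, 0.129]), 0.72), (array([0.422, 0.581, 0.033]), 0.59)]
```

View pics/top0.png

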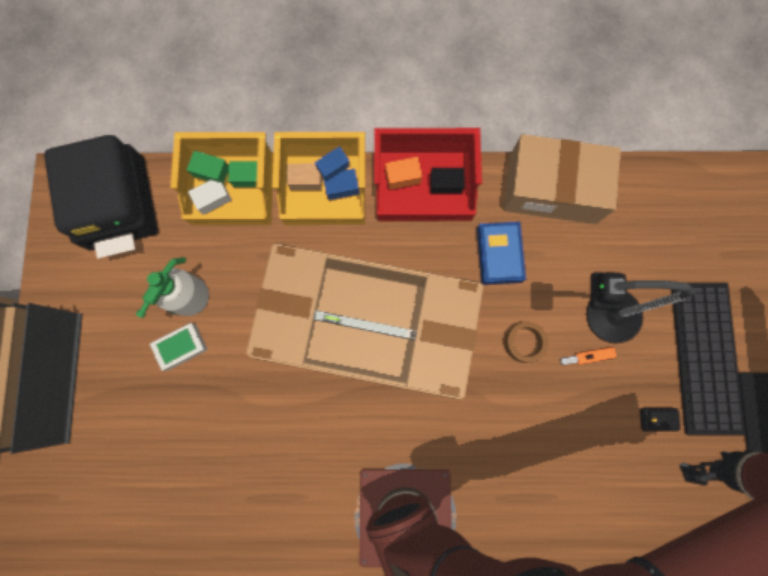

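View pics/side0.png

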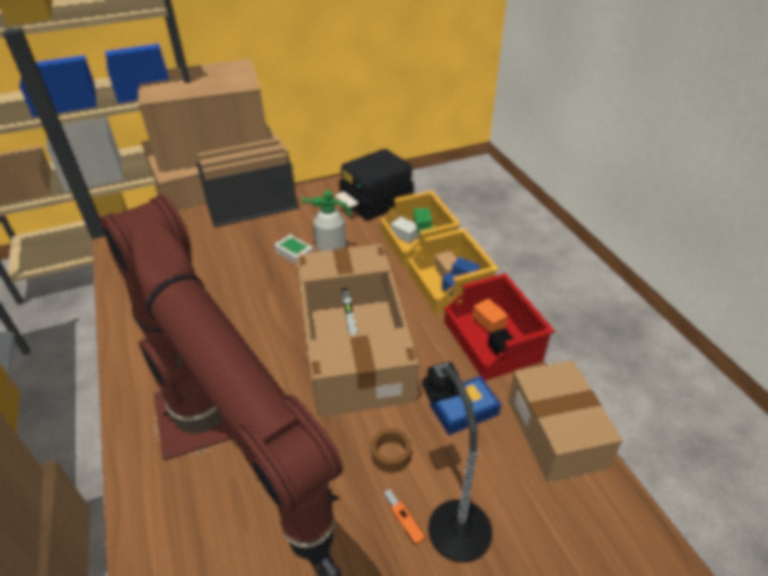

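```bash
python3 - <<'E'
from h import *
im=camera('top')
def crop(u0,u1,v0,v1,f,s):
    c=im[v0:v1,u0:u1,::-1]; cv2.imwrite('pics/'+f,cv2.resize(c,None,fx=s,fy=s,interpolation=cv2.INTER_CUBIC))
crop(155,335,155,275,'c_top.png',4.4)
crop(360,480,170,270,'s_top.png',6)
im=camera('side')
crop(190,290,155,280,'c_side.png',4.7)
crop(240,350,235,380,'s_side.png',4)
E
```

```text
(no output)
```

View pics/c_top.png

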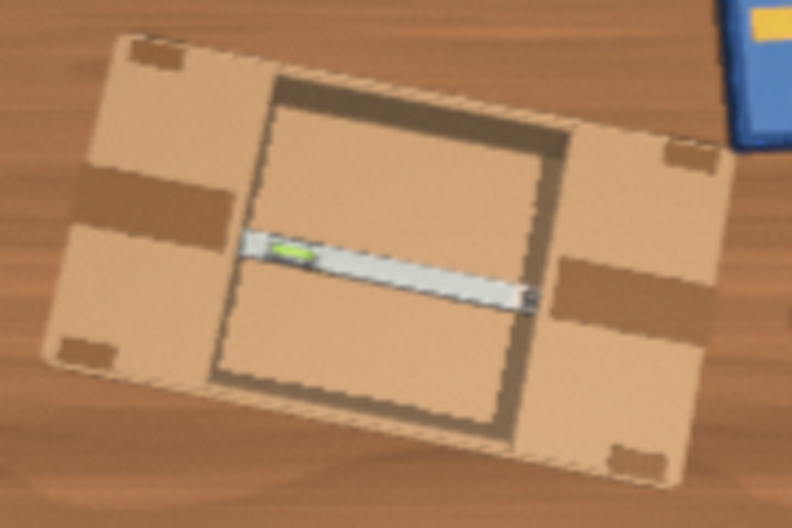

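View pics/s_top.png

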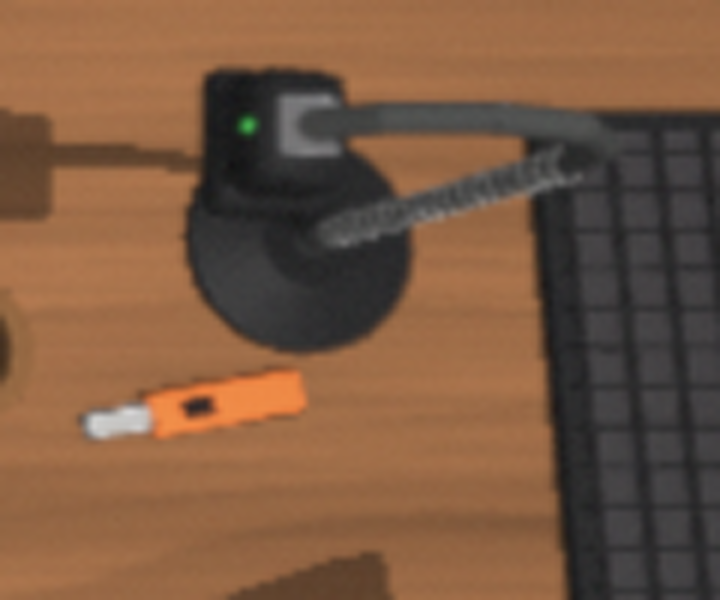

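View pics/s_side.png

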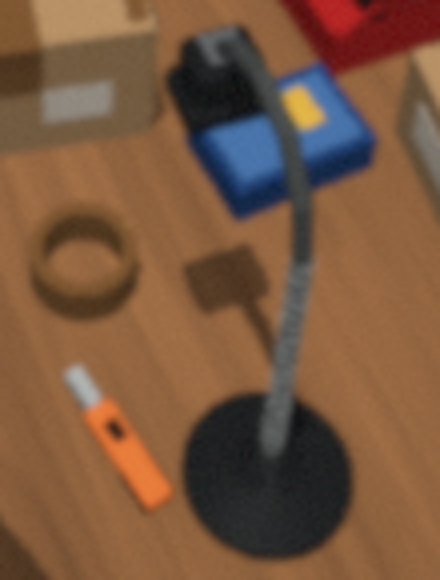

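View pics/c_side.png

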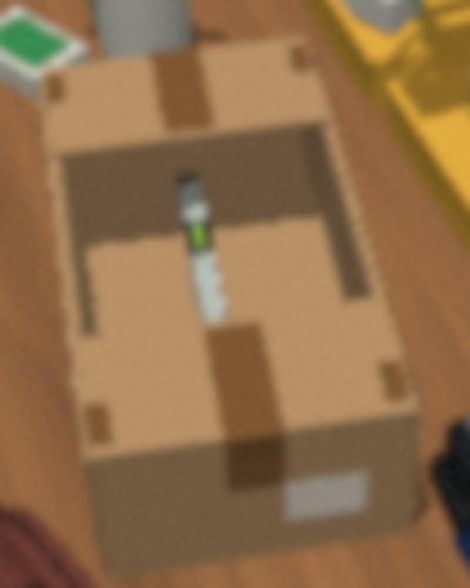

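```bash
python3 - <<'E'
from h import *
C=lambda p:(p[0]/4.4+155-.4,p[1]/4.4+155-.4)
out=[px2z('top',C(p),.165)[:2] for p in [(120,37),(733,150),(680,487),(43,362)]]
op=[px2z('top',C(p),.165)[:2] for p in [(277,75),(570,128),(512,445),(212,383)]]
for o in(out,op):
    o=np.array(o); print(o.round(4).tolist(),o.mean(0).round(4),[np.linalg.norm(o[i]-o[(i+1)%4]).round(3) for i in range(4)])
    for a,b in((1,0),(2,3)): d=o[b]-o[a]; print('y-axis yaw',np.degrees(np.arctan2(-d[0],d[1])))
    for a,b in((3,0),(2,1)): d=o[b]-o[a]; print('x-axis yaw',np.degrees(np.arctan2(d[1],d[0])))
a=px2z('top',C((243,243)),.06)[:2];b=px2z('top',C((537,299)),.06)[:2]
d=a-b; print('level',a,b,np.degrees(np.arctan2(-d[0],d[1])))
S=lambda p:(p[0]/4.7+190-.4,p[1]/4.7+155-.4)
e=px2z('side',S((189,177)),.06); print('plain end top (side)',e, px2z('side',S((189,177)),.05))
print('capbound',px2z('side',S((193,207)),.06), 'vial',px2z('side',S((198,237)),.06))
print('vial top', px2z('top',C((293,252)),.06),px2z('top',C((268,248)),.06),px2z('top',C((317,258)),.06))
print('dark at right', px2z('top',C((515,294)),.06))
T=lambda p:(p[0]/6+360-.4,p[1]/6+170-.4)
print('foot',px2z('top',T((299,240)),.03))
print('headtop',[px2z('top',T(p),.40).round(3) for p in [(207,72),(342,74),(205,215)]],px2z('top',T((272,142)),.40), px2z('top',T((272,142)),.365))
Q=lambda p:(p[0]/4+240-.4,p[1]/4+235-.4)
print('foot side',px2z('side',Q((268,475)),.02))
print('head side',[px2z('side',Q(p),.4).round(3) for p in [(205,50),(215,28)]])
m=masks_of('scanner','top')
for d in m[:2]:
  print(d['confidence'],d['region'].sum())
E
```

```text
[[0.6654, 0.3224], [0.5689, -0.1849], [0.2977, -0.1344], [0.3965, 0.3748]] [0.4821 0.0945] [np.float64(0.516), np.float64(0.276), np.float64(0.519), np.float64(0.274)]
y-axis yaw -10.771903881095279
y-axis yaw -10.979928885084721
x-axis yaw -11.03172891767596
x-axis yaw -10.533379695201422
[[0.6327, 0.1909], [0.5875, -0.0513], [0.3305, -0.0017], [0.3796, 0.2385]] [0.4826 0.0941] [np.float64(0.246), np.float64(0.262), np.float64(0.245), np.float64(0.258)]
y-axis yaw -10.565470420468028
y-axis yaw -11.559587650169098
x-axis yaw -10.630057030169306
x-axis yaw -10.929950667865715
level [0.5055355  0.23075648] [ 0.45582572 -0.02806485] -10.871959462865457
plain end top (side) [0.52019153 0.27257363 0.06      ] [0.52330085 0.28338164 0.05      ]
capbound [0.50915782 0.22756498 0.06      ] vial [0.49943695 0.18374625 0.06      ]
vial top [0.4974966  0.18649187 0.06      ] [0.50107028 0.20860311 0.06      ] [0.4921575  0.16525966 0.06      ]
dark at right [ 0.46023184 -0.00882714  0.06      ]
foot [ 0.50914743 -0.55556137  0.03      ]
headtop [array([ 0.546, -0.358,  0.4  ]), array([ 0.545, -0.424,  0.4  ]), array([ 0.476, -0.352,  0.4  ])] [ 0.51152958 -0.38688543  0.4       ] [ 0.51751075 -0.40160243  0.365     ]
foot side [ 0.50894818 -0.5741232   0.02      ]
head side [array([ 0.507, -0.406,  0.4  ]), array([ 0.524, -0.389,  0.4  ])]
0.84 1907
```

```bash
python3 - <<'E'
from h import *
def draw(im,n,c,hx,hy,col,s,o):
    P=[[c[0]+a*hx,c[1]+b*hy,z] for z in(.33,.4) for a,b in((-1,-1),(1,-1),(1,1),(-1,1))]
    p=[tuple(np.int32((w2px(n,q)-o+.5)*s)) for q in P]
    for i in range(4):
        cv2.line(im,p[i],p[(i+1)%4],col);cv2.line(im,p[i+4],p[(i+1)%4+4],(255,255,255));cv2.line(im,p[i],p[i+4],col)
for n,o,sz in(('top',(360,170),(120,80)),('side',(250,210),(100,165))):
    im=camera(n)[o[1]:o[1]+sz[1],o[0]:o[0]+sz[0],::-1]
    s=3.5; im=cv2.resize(im,None,fx=s,fy=s,interpolation=cv2.INTER_CUBIC)
    im2=im.copy()
    draw(im,n,(.512,-.408),.038,.03,(0,0,255),s,np.array(o))
    draw(im2,n,(.512,-.395),.038,.03,(0,255,255),s,np.array(o))
    for q in(im,im2):
        ps=np.array([(w2px(n,(.512+.075*np.cos(a),-.568+.075*np.sin(a),0))-o+.5)*s for a in np.linspace(0,6.28,40)],int)
        cv2.polylines(q,[ps],True,(0,255,0))
        ps=np.array([(w2px(n,(.512+.075*np.cos(a),-.568+.075*np.sin(a),.035))-o+.5)*s for a in np.linspace(0,6.28,40)],int)
        cv2.polylines(q,[ps],True,(255,255,0))
    im=np.hstack([im,im2]); print(im.shape)
    cv2.imwrite('pics/ov_%s.png'%n,im)
E
```

```text
(280, 840, 3)
(578, 700, 3)
```

View pics/ov_top.png

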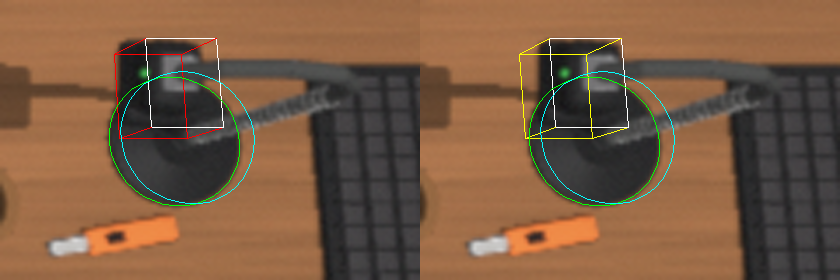

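View pics/ov_side.png

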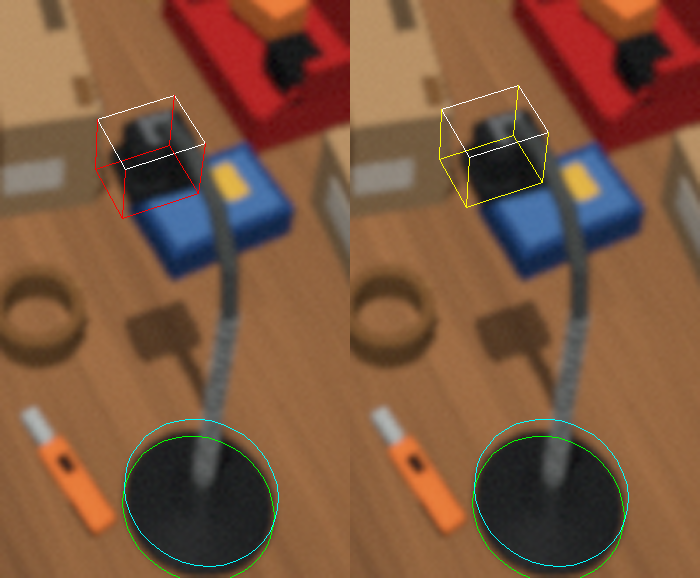

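```bash
cat > ov.py <<'E'
from h import *
import sys
def draw(im,n,c,hx,hy,z1,yaw,s,o):
    cy,sy=np.cos(np.radians(yaw)),np.sin(np.radians(yaw))
    P=[[c[0]+a*hx*cy-b*hy*sy,c[1]+a*hx*sy+b*hy*cy,z] for z in(.33,z1) for a,b in((-1,-1),(1,-1),(1,1),(-1,1))]
    p=[tuple(np.int32((w2px(n,q)-o+.5)*s)) for q in P]
    for i in range(4):
        cv2.line(im,p[i],p[(i+1)%4],(0,0,255));cv2.line(im,p[i+4],p[(i+1)%4+4],(255,255,255));cv2.line(im,p[i],p[i+4],(0,255,255))
rows=[]
ims={n:camera(n) for n in('top','side')}
for n,o in(('top',(380,165)),('side',(265,225))):
    s=5.5; im=ims[n][o[1]:o[1]+50,o[0]:o[0]+45,::-1]
    if n=='side': print(0)
    im=np.clip(im.astype(float)*1.6,0,255).astype(np.uint8)
    im=cv2.resize(im,None,fx=s,fy=s,interpolation=cv2.INTER_CUBIC); r=[im]
    for a in eval(sys.argv[1]):
        q=im.copy(); draw(q,n,*a,s,np.array(o)); r.append(q)
    rows.append(np.hstack(r))
w=min(x.shape[1] for x in rows)
cv2.imwrite('pics/'+sys.argv[2],np.vstack([x[:,:w] for x in rows])); print(w)
E
python3 ov.py "[((.522,-.405),.038,.03,.4,0),((.522,-.400),.030,.038,.37,0)]" ov2.png
```

```text
0
744
```

View pics/ov2.png

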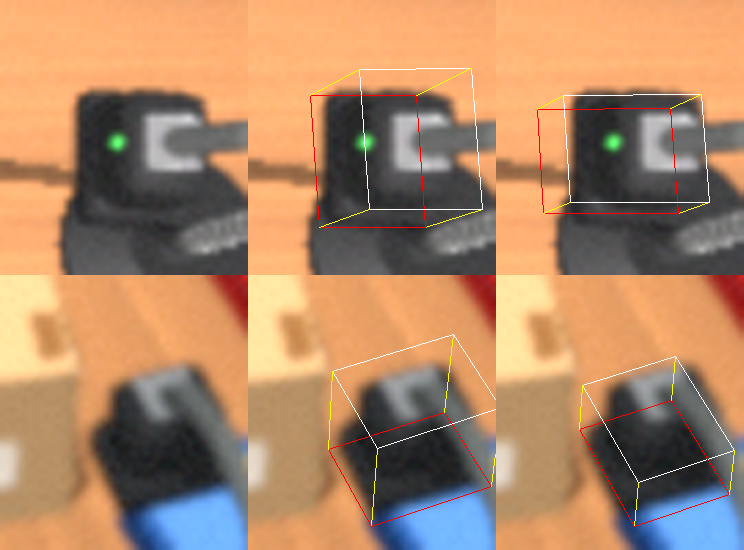

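```bash
cat > plan.py <<'E'
import numpy as np,heapq,sys,cv2
from scipy.spatial import ConvexHull
s0=float(sys.argv[1]); sg=float(sys.argv[2]) # sg=+1 plain end up
def rect(a,b,c,d): return np.array([[a,c],[b,c],[b,d],[a,d]],float)
M=float(sys.argv[3])
parts=[rect(-180-M,180+M,-20,20+M),rect(s0-48,s0+48,60,130),rect(s0-60,s0+60,130,330)]
obs=[rect(125,270,160-0,165),rect(-270,-125,160,165),rect(255,270,0,165),rect(-270,-255,0,165),rect(-270,270,0,19.0)]
obs[0][:,0]-=0
def sat(A,B):
    for P in(A,B):
        e=np.roll(P,-1,0)-P; n=np.stack([-e[:,1],e[:,0]],1)
        a=A@n.T;b=B@n.T
        if ((a.min(0)>b.max(0))|(b.min(0)>a.max(0))).any(): return False
    return True
from functools import lru_cache
@lru_cache(None)
def free(i,j,k):
    y,z,t=i*5,40+j*5,np.radians(k*2.5)*sg
    if j<0 or k<0 or k>22 or j>60 or abs(i)>40: return False
    R=np.array([[np.cos(t),-np.sin(t)],[np.sin(t),np.cos(t)]])
    for n,p in enumerate(parts):
        q=p@R.T+[y,z]
        for o in obs:
            if sat(q,o): return False
    return True
st=(0,0,0)
print(free(*st))
def goal(n): return n[1]>=38 and n[2]==0
# cost
D={st:0};prev={};H=[(0,st)];done=set()
while H:
    d,n=heapq.heappop(H)
    if n in done: continue
    done.add(n)
    if goal(n): break
    for a in(-1,0,1):
        for b in(-1,0,1):
            for c in(-1,0,1):
                if a==b==c==0: continue
                m=(n[0]+a,n[1]+b,n[2]+c)
                if not free(*m): continue
                pen=0.15*(max(0,m[2]-10)/3)
                nd=d+np.sqrt(a*a+b*b+c*c*.6)+pen
                if nd<D.get(m,1e9): D[m]=nd;prev[m]=n;heapq.heappush(H,(nd,m))
else: print('fail'); sys.exit()
p=[n]
while p[-1] in prev: p.append(prev[p[-1]])
p=p[::-1]
print(len(p),max(q[2] for q in p)*2.5)
print([(q[0]*5,40+q[1]*5,q[2]*2.5) for q in p])
E
for s in 0 30 50; do for g in 1 -1; do echo == $s $g; python3 plan.py $s $g 9; done; done
```

```text
== 0 1
True
51 20.0
[(0, 40, 0.0), (-5, 45, 0.0), (-10, 50, 0.0), (-15, 55, 0.0), (-20, 60, 0.0), (-25, 65, 0.0), (-30, 70, 0.0), (-35, 75, 0.0), (-40, 80, 2.5), (-45, 85, 5.0), (-50, 90, 7.5), (-55, 95, 10.0), (-60, 100, 12.5), (-60, 105, 12.5), (-60, 110, 12.5), (-60, 115, 12.5), (-60, 120, 15.0), (-65, 125, 17.5), (-60, 130, 20.0), (-55, 130, 20.0), (-50, 130, 20.0), (-45, 130, 20.0), (-40, 130, 20.0), (-35, 130, 20.0), (-30, 130, 20.0), (-25, 135, 20.0), (-20, 135, 20.0), (-15, 140, 20.0), (-10, 140, 20.0), (-5, 140, 20.0), (0, 145, 20.0), (5, 145, 20.0), (10, 145, 20.0), (15, 150, 20.0), (20, 155, 20.0), (25, 160, 20.0), (30, 165, 20.0), (35, 170, 20.0), (40, 175, 20.0), (45, 180, 20.0), (50, 185, 20.0), (55, 190, 20.0), (60, 195, 20.0), (65, 200, 17.5), (65, 200, 15.0), (65, 205, 12.5), (65, 210, 10.0), (65, 215, 7.5), (65, 220, 5.0), (65, 225, 2.5), (65, 230, 0.0)]
== 0 -1
True
51 20.0
[(0, 40, 0.0), (5, 45, 0.0), (10, 50, 0.0), (15, 55, 0.0), (20, 60, 0.0), (25, 65, 0.0), (30, 70, 0.0), (35, 75, 0.0), (40, 80, 2.5), (45, 85, 5.0), (50, 90, 7.5), (55, 95, 10.0), (60, 100, 12.5
[... 1631 characters left out ...]
5, 75, 5.0), (-40, 80, 7.5), (-45, 85, 10.0), (-50, 90, 12.5), (-55, 95, 15.0), (-55, 100, 15.0), (-60, 105, 17.5), (-60, 110, 20.0), (-55, 115, 22.5), (-50, 115, 22.5), (-45, 120, 22.5), (-40, 120, 22.5), (-35, 125, 22.5), (-30, 125, 22.5), (-25, 125, 22.5), (-20, 130, 22.5), (-15, 130, 22.5), (-10, 135, 22.5), (-5, 135, 22.5), (0, 135, 22.5), (5, 140, 22.5), (10, 145, 22.5), (15, 150, 22.5), (20, 155, 22.5), (25, 160, 22.5), (30, 165, 22.5), (35, 170, 22.5), (40, 175, 22.5), (45, 180, 22.5), (50, 185, 22.5), (55, 190, 22.5), (60, 195, 20.0), (65, 200, 17.5), (65, 200, 15.0), (65, 205, 12.5), (65, 210, 10.0), (65, 215, 7.5), (65, 220, 5.0), (65, 225, 2.5), (65, 230, 0.0)]
== 50 -1
True
fail
```

```bash
for m in 13 15 17; do echo $m; python3 plan.py 40 1 $m; done
```

```text
13
True
fail
15
True
fail
17
True
fail
```

```bash
python3 plan.py 40 1 10|tail -1; cat > chk.py <<'E'
import numpy as np
def rect(a,b,c,d): return np.array([[a,c],[b,c],[b,d],[a,d]],float)
def pd(p,P):
    Q=np.roll(P,-1,0);d=Q-P;t=np.clip(((p[:,None]-P)*d).sum(2)/(d*d).sum(1),0,1)
    return np.linalg.norm(p[:,None]-(P+t[...,None]*d),axis=2).min()
s0=40
parts={'bar':rect(-180,180,-20,20),'body':rect(s0-43,s0+43,64,330)}
obs={'+flap':rect(125,260,160,165),'-flap':rect(-260,-125,160,165),'+w':rect(255,260,0,165),'-w':rect(-260,-255,0,165),'floor':rect(-260,260,0,20)}
W=[(0,40,0),(-25,65,0),(-57,97,15),(-58,106,20),(-50,114,24),(-5,137,25),(55,190,25),(70,225,10),(70,250,0)]
for a,b in zip(W[:-1],W[1:]):
    best={}
    for f in np.linspace(0,1,30):
        y,z,t=np.array(a)*(1-f)+np.array(b)*f;t=np.radians(t);R=np.array([[np.cos(t),-np.sin(t)],[np.sin(t),np.cos(t)]])
        for n,p in parts.items():
            q=p@R.T+[y,z]
            for m,o in obs.items():
                k=n+m;best[k]=min(best.get(k,999),pd(q,o),pd(o,q))
    print(b,{k:round(v,1) for k,v in best.items() if v<16})
E
python3 chk.py
```

```text
[(0, 40, 0.0), (-5, 40, 0.0), (-10, 45, 0.0), (-15, 50, 0.0), (-20, 55, 0.0), (-25, 60, 0.0), (-30, 65, 2.5), (-35, 70, 5.0), (-40, 75, 7.5), (-45, 80, 10.0), (-50, 85, 12.5), (-55, 90, 15.0), (-55, 95, 15.0), (-60, 100, 17.5), (-60, 105, 17.5), (-60, 110, 20.0), (-55, 115, 22.5), (-50, 115, 22.5), (-45, 120, 22.5), (-40, 120, 22.5), (-35, 125, 22.5), (-30, 125, 22.5), (-25, 125, 22.5), (-20, 130, 22.5), (-15, 130, 22.5), (-10, 135, 22.5), (-5, 135, 22.5), (0, 135, 22.5), (5, 140, 22.5), (10, 145, 22.5), (15, 150, 22.5), (20, 155, 22.5), (25, 160, 22.5), (30, 165, 22.5), (35, 170, 22.5), (40, 175, 22.5), (45, 180, 22.5), (50, 185, 22.5), (55, 190, 22.5), (60, 195, 20.0), (65, 200, 17.5), (65, 200, 15.0), (65, 205, 12.5), (65, 210, 10.0), (65, 215, 7.5), (65, 220, 5.0), (65, 225, 2.5), (65, 230, 0.0)]
(-25, 65, 0) {'barfloor': np.float64(0.0)}
(-57, 97, 15) {'bar+flap': np.float64(9.7), 'barfloor': np.float64(11.1)}
(-58, 106, 20) {'bar+flap': np.float64(10.4), 'barfloor': np.float64(5.6)}
(-50, 114, 24) {'bar+flap': np.float64(3.2), 'barfloor': np.float64(2.5)}
(-5, 137, 25) {'bar+flap': np.float64(4.6), 'barfloor': np.float64(2.5)}
(55, 190, 25) {'bar+flap': np.float64(9.6)}
(70, 225, 10) {'bar-flap': np.float64(9.1)}
(70, 250, 0) {}
```

```bash
sed -i 's/^W=.*/W=[(0,40,0),(-25,65,0),(-57,98,15),(-62,112,20),(-57,122,24),(-5,146,25),(55,192,25),(75,225,15),(80,250,0)]/' chk.py; python3 chk.py
cat > mv.py <<'E'
from h import *
YAW=-10.9; MID=np.array([.480,.097,0]); S0=.040; HG=.010
u=np.array([np.sin(np.radians(-YAW)),np.cos(np.radians(-YAW)),0]); zz=np.array([0,0,1.])
def tool(th,yaw=YAW): return R.from_euler('z',yaw,degrees=True)*R.from_euler('x',th,degrees=True)*R.from_euler('x',-90,degrees=True)
def tcp(y,z,th):
    """level centre offset y mm along carton y from initial, z mm, tilt -> tool pose"""
    c=MID+u*y/1000+zz*z/1000; t=np.radians(th)
    ud=u*np.cos(t)+zz*np.sin(t); n=-u*np.sin(t)+zz*np.cos(t)
    return c+ud*S0+n*(HG-.019), tool(th)
def rel(targets):
    s=state(); p0=np.array(s['eef_pos']); R0=R.from_euler('xyz',s['ee_rot'],degrees=True)
    print('now',p0.round(4),np.round(s['ee_rot'],2),'open',round(s['opening'],3),'F',np.round(s['contact_force'],1),'t',s['t'])
    for p,r in targets:
        d=R0.inv().apply(np.array(p)-p0)/.04; w=(R0.inv()*r).as_rotvec(degrees=True)/10
        print('[85,',d.round(2).tolist(),',',w.round(2).tolist(),'], rows~',round(max(np.linalg.norm(d)*40/62.5,np.linalg.norm(w)/1.07),1))
E
python3 - <<'E'
from mv import *
g,r=tcp(0,40,0); print(g)
rel([((.17,-.62,.27),tool(0,-75)),((.31,-.36,.27),tool(0,-55)),((.42,-.10,.27),tool(0,-30)),((g[0],g[1],.24),r),((g[0],g[1],.13),r)])
E
```

```text
(-25, 65, 0) {'barfloor': np.float64(0.0)}
(-57, 98, 15) {'bar+flap': np.float64(9.2), 'barfloor': np.float64(12.1)}
(-62, 112, 20) {'bar+flap': np.float64(11.8), 'barfloor': np.float64(11.6)}
(-57, 122, 24) {'bar+flap': np.float64(10.2), 'barfloor': np.float64(10.5)}
(-5, 146, 25) {'bar+flap': np.float64(15.0), 'barfloor': np.float64(10.5)}
(55, 192, 25) {}
(75, 225, 15) {'bar-flap': np.float64(12.7)}
(80, 250, 0) {}
[0.48756382 0.13627835 0.031     ]
now [ 0.1682 -0.6278  0.2313] [-90.   0. -75.] open 1.003 F [ 0.   0.8 -0.8] t 1.55
[85, [-0.18, -0.97, 0.09] , [-0.0, -0.0, -0.0] ], rows~ 0.6
[85, [-5.55, -0.97, 5.16] , [-0.0, -2.0, -0.0] ], rows~ 4.9
[85, [-11.12, -0.97, 9.49] , [-0.0, -4.5, -0.0] ], rows~ 9.4
[85, [-16.39, -0.22, 12.66] , [-0.0, -6.41, -0.0] ], rows~ 13.3
[85, [-16.39, 2.53, 12.66] , [-0.0, -6.41, -0.0] ], rows~ 13.3
```

Emit:
servo_tool --steps '[[85, [-0.2, -0.97, 0.1], [0, 0, 0]], [85, [-1.2, -0.97, 1.1], [0, -0.4, 0]], [85, [-2.3, -0.97, 2.1], [0, -0.8, 0]], [85, [-3.4, -0.97, 3.1], [0, -1.2, 0]], [85, [-4.5, -0.97, 4.1], [0, -1.6, 0]], [85, [-5.5, -0.97, 5.1], [0, -2.0, 0]], [85, [-6.4, -0.97, 5.9], [0, -2.4, 0]], [85, [-7.4, -0.97, 6.6], [0, -2.8, 0]], [85, [-8.4, -0.97, 7.4], [0, -3.2, 0]], [85, [-9.4, -0.97, 8.1], [0, -3.7, 0]], [85, [-10.3, -0.97, 8.8], [0, -4.1, 0]], [85, [-11.1, -0.97, 9.5], [0, -4.5, 0]]]'

```text
t: 3.05
eef_pos: [0.4208, -0.099, 0.2705]
ee_rot: [-90.0, -0.1, -29.8]
contact_force: [1.4, -1.3, -0.4]
opening: 0.997
```

```bash
python3 - <<'E'
from mv import *
g,r=tcp(0,40,0); print(state()['q'].round(1))
rel([((g[0],g[1],.27),r),((g[0],g[1],.13),r)])
E
```

```text
[ 39.5  -7.  -29.  107.4  -3.4  78.7 -18.5]
now [ 0.4208 -0.099   0.2705] [-9.001e+01 -6.000e-02 -2.985e+01] open 0.997 F [ 1.4 -1.3 -0.4] t 3.05
[85, [-1.48, 0.01, 5.93] , [0.0, -1.89, 0.01] ], rows~ 3.9
[85, [-1.48, 3.51, 5.93] , [0.0, -1.89, 0.01] ], rows~ 4.5
```

Emit:
servo_tool --steps '[[85, [-0.3, 0, 1.2], [0, -0.4, 0]], [85, [-0.6, 0, 2.4], [0, -0.8, 0]], [85, [-0.9, 0, 3.6], [0, -1.2, 0]], [85, [-1.2, 0, 4.8], [0, -1.6, 0]], [85, [-1.48, 0, 5.93], [0, -1.89, 0]], [85, [-1.48, 1.2, 5.93], [0, -1.89, 0]], [85, [-1.48, 2.4, 5.93], [0, -1.89, 0]], [85, [-1.48, 3.0, 5.93], [0, -1.89, 0]], [85, [-1.48, 3.0, 5.93], [0, -1.89, 0]]]'

```text
t: 4.18
eef_pos: [0.4866, 0.1341, 0.1488]
ee_rot: [-90.0, 0.2, -11.1]
contact_force: [0.2, 0.6, 0.8]
opening: 0.997
```

```bash
python3 - <<'E'
from mv import *
g,r=tcp(0,40,0); print(state()['q'].round(1))
rel([(g,r)])
for n,a in(('top',(155,155,335,275)),('side',(160,120,300,270))):
    im=camera(n)[a[1]:a[3],a[0]:a[2],::-1]; cv2.imwrite('pics/g_%s.png'%n,cv2.resize(im,None,fx=4,fy=4,interpolation=cv2.INTER_CUBIC))
E
```

```text
[ 22.1  10.4 -46.1 107.9   8.1  65.3 -38.1]
now [0.4866 0.1341 0.1488] [-90.04   0.18 -11.09] open 0.997 F [0.2 0.6 0.8] t 4.175
[85, [0.02, 2.94, 0.06] , [0.0, -0.02, -0.02] ], rows~ 1.9
```

View pics/g_top.png

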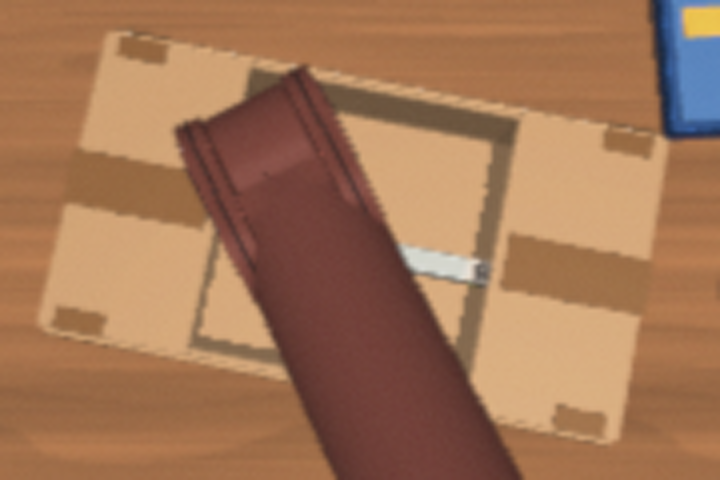

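View pics/g_side.png

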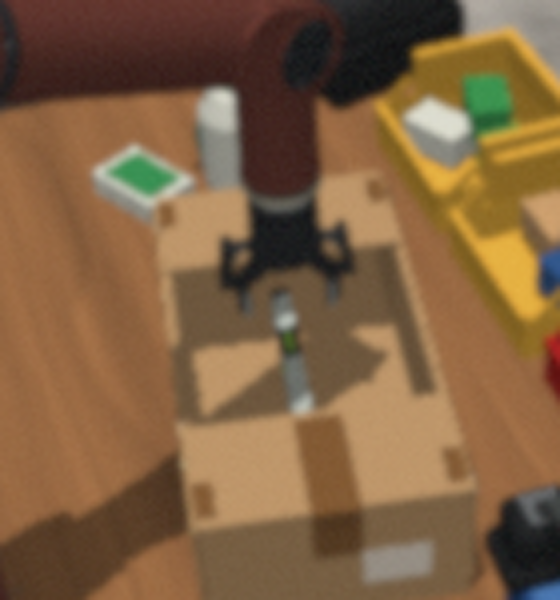

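Emit:
servo_tool --steps '[[85, [0.02, 0.8, 0.06], [0, 0, 0]], [60, [0.02, 1.6, 0.06], [0, 0, 0]], [60, [0.02, 2.4, 0.06], [0, 0, 0]], [60, [0.02, 2.9, 0.06], [0, 0, 0]], [60, [0.02, 2.93, 0.06], [0, 0, 0]]]' --squeeze 30

```text
t: 4.9
eef_pos: [0.4889, 0.1366, 0.0328]
ee_rot: [-90.0, 0.0, -11.1]
contact_force: [0.3, -0.2, 0.4]
opening: 0.705
```

```bash
python3 - <<'E'
from mv import *
g,r=tcp(0,40,0)
rel([(g,r)])
E
```

```text
now [0.4889 0.1366 0.0328] [-9.001e+01  4.000e-02 -1.111e+01] open 0.705 F [ 0.3 -0.2  0.4] t 4.9
[85, [-0.03, 0.05, -0.01] , [0.0, -0.02, -0.0] ], rows~ 0.0
```

Close gently, then firmly.

Emit:
servo_tool --steps '[[30, [0, 0, 0], [0, 0, 0]], [24, [0, 0, 0], [0, 0, 0]], [15, [0, 0, 0], [0, 0, 0]], [10, [0, 0, 0], [0, 0, 0]], [0, [0, 0, 0], [0, 0, 0]], [0, [0, 0, 0], [0, 0, 0]]]' --squeeze 30

```text
t: 5.65
eef_pos: [0.4899, 0.1368, 0.0341]
ee_rot: [-90.0, -0.1, -11.1]
contact_force: [-0.4, -0.4, 7.0]
opening: 0.252
```

Emit:
servo_tool --steps '[[0, [0, 0, 0], [0, 0, 0]], [0, [0, 0, 0], [0, 0, 0]]]' --squeeze 100

```text
t: 5.9
eef_pos: [0.4901, 0.1369, 0.0343]
ee_rot: [-90.0, -0.1, -11.1]
contact_force: [-0.8, -0.1, 8.8]
opening: 0.235
```

```bash
python3 - <<'E'
from mv import *
W=[(-25,65,0),(-57,98,15),(-62,112,20),(-57,122,24),(-5,146,25),(55,192,25),(75,225,15),(80,250,0)]
rel([tcp(*w) for w in W])
E
```

```text
now [0.4901 0.1369 0.0343] [-89.97  -0.14 -11.11] open 0.235 F [-0.8 -0.1  8.8] t 5.9
[85, [-0.06, -0.54, -0.65] , [-0.0, -0.02, 0.01] ], rows~ 0.5
[85, [-0.05, -1.63, -1.43] , [1.5, -0.02, 0.02] ], rows~ 1.4
[85, [-0.05, -2.07, -1.56] , [2.0, -0.02, 0.02] ], rows~ 1.9
[85, [-0.05, -2.39, -1.45] , [2.4, -0.02, 0.02] ], rows~ 2.2
[85, [-0.05, -3.01, -0.15] , [2.5, -0.02, 0.02] ], rows~ 2.3
[85, [-0.05, -4.16, 1.35] , [2.5, -0.02, 0.02] ], rows~ 2.8
[85, [-0.05, -4.81, 1.87] , [1.5, -0.02, 0.02] ], rows~ 3.3
[85, [-0.05, -5.17, 1.98] , [-0.0, -0.02, 0.01] ], rows~ 3.5
```

Emit:
servo_tool --steps '[[0, [0, -0.2, -0.1], [0, 0, 0]], [0, [0, -0.35, -0.35], [0, 0, 0]], [0, [0, -0.54, -0.65], [0, 0, 0]], [0, [0, -0.54, -0.65], [0, 0, 0]]]'

```text
t: 6.4
eef_pos: [0.4842, 0.1094, 0.0551]
ee_rot: [-90.0, -0.1, -11.2]
contact_force: [1.0, 0.3, -2.2]
opening: 0.239
```

```bash
cat > look.py <<'E'
from mv import *
import sys
f=sys.argv[1]
for n,a in(('top',(155,155,335,275)),('side',(160,120,300,270))):
    im=camera(n)[a[1]:a[3],a[0]:a[2],::-1]; cv2.imwrite('pics/%s_%s.png'%(f,n),cv2.resize(im,None,fx=3.8,fy=3.8,interpolation=cv2.INTER_CUBIC))
E
python3 look.py l1; python3 -c "
from mv import *
rel([])"
```

```text
now [0.484  0.1107 0.0546] [-9.000e+01 -2.000e-02 -1.116e+01] open 0.238 F [ 0.1 -0.9 -3.1] t 6.5
```

View pics/l1_side.png

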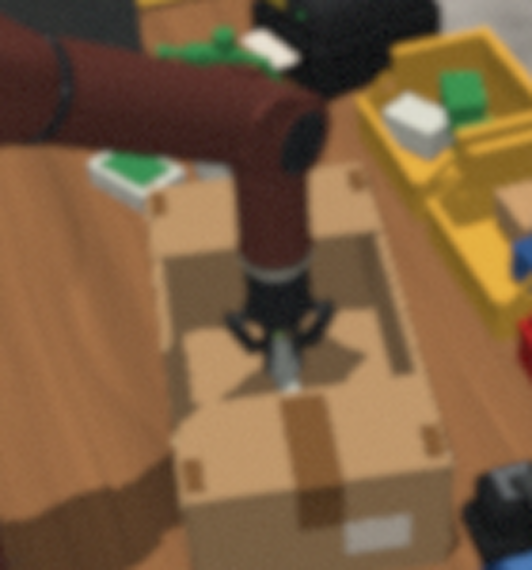

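```bash
python3 - <<'E'
from mv import *
W=[(-41,82,7.5),(-57,98,15),(-62,112,20),(-57,122,24),(-31,134,24.5),(-5,146,25),(25,169,25),(55,192,25),(75,225,15),(80,250,0)]
rel([tcp(*w) for w in W])
E
```

```text
now [0.484  0.1107 0.0546] [-9.000e+01 -2.000e-02 -1.116e+01] open 0.238 F [ 0.1 -0.9 -3.1] t 6.5
[85, [-0.03, -0.59, -0.36] , [0.75, -0.03, 0.0] ], rows~ 0.7
[85, [-0.03, -1.13, -0.76] , [1.5, -0.03, 0.01] ], rows~ 1.4
[85, [-0.03, -1.56, -0.89] , [2.0, -0.03, 0.01] ], rows~ 1.9
[85, [-0.03, -1.89, -0.78] , [2.4, -0.03, 0.01] ], rows~ 2.2
[85, [-0.03, -2.19, -0.13] , [2.45, -0.03, 0.01] ], rows~ 2.3
[85, [-0.04, -2.5, 0.52] , [2.5, -0.03, 0.01] ], rows~ 2.3
[85, [-0.04, -3.08, 1.27] , [2.5, -0.03, 0.01] ], rows~ 2.3
[85, [-0.04, -3.65, 2.02] , [2.5, -0.03, 0.01] ], rows~ 2.7
[85, [-0.04, -4.3, 2.54] , [1.5, -0.03, 0.01] ], rows~ 3.2
[85, [-0.04, -4.66, 2.64] , [0.0, -0.03, 0.0] ], rows~ 3.4
```

Emit:
servo_tool --steps '[[0, [0, -0.3, -0.18], [0.37, 0, 0]], [0, [0, -0.59, -0.36], [0.75, 0, 0]], [0, [0, -0.86, -0.56], [1.12, 0, 0]], [0, [0, -1.13, -0.76], [1.5, 0, 0]], [0, [0, -1.35, -0.83], [1.75, 0, 0]], [0, [0, -1.56, -0.89], [2.0, 0, 0]], [0, [0, -1.73, -0.84], [2.2, 0, 0]], [0, [0, -1.89, -0.78], [2.4, 0, 0]], [0, [0, -1.89, -0.78], [2.4, 0, 0]]]'

```text
t: 7.62
eef_pos: [0.4779, 0.0802, 0.13]
ee_rot: [-66.0, 0.0, -11.1]
contact_force: [-0.5, 0.6, -2.8]
opening: 0.237
```

```bash
python3 look.py l2; python3 - <<'E'
from mv import *
W=[(-31,134,24.5),(-5,146,25),(25,169,25),(55,192,25),(75,225,15),(80,250,0)]
rel([tcp(*w) for w in W]); print(state()['q'].round(1))
E
```

```text
now [0.4778 0.0806 0.1298] [-6.605e+01  2.000e-02 -1.108e+01] open 0.238 F [-0.6  0.8 -2.4] t 7.725
[85, [-0.02, -0.03, 0.71] , [0.05, -0.02, 0.01] ], rows~ 0.5
[85, [-0.03, -0.05, 1.43] , [0.1, -0.02, 0.01] ], rows~ 0.9
[85, [-0.03, -0.27, 2.35] , [0.1, -0.02, 0.01] ], rows~ 1.5
[85, [-0.03, -0.49, 3.27] , [0.1, -0.02, 0.01] ], rows~ 2.1
[85, [-0.03, -0.87, 4.01] , [-0.9, -0.02, 0.0] ], rows~ 2.6
[85, [-0.03, -1.15, 4.25] , [-2.4, -0.02, 0.0] ], rows~ 2.8
[ 48.6   7.2 -47.9 117.3 -22.3  55.6   2.3]
```

View pics/l2_side.png

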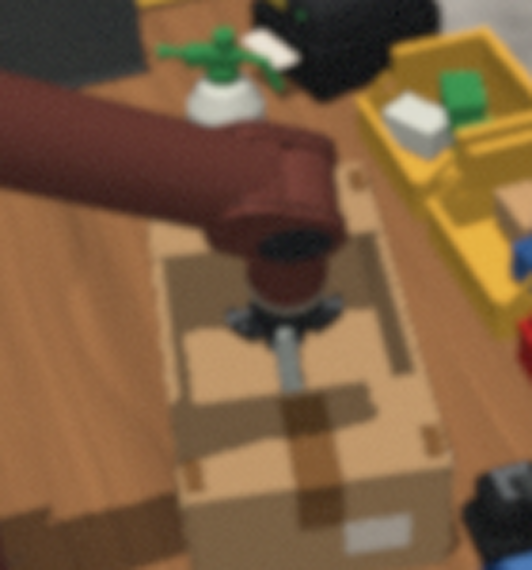

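View pics/l2_top.png

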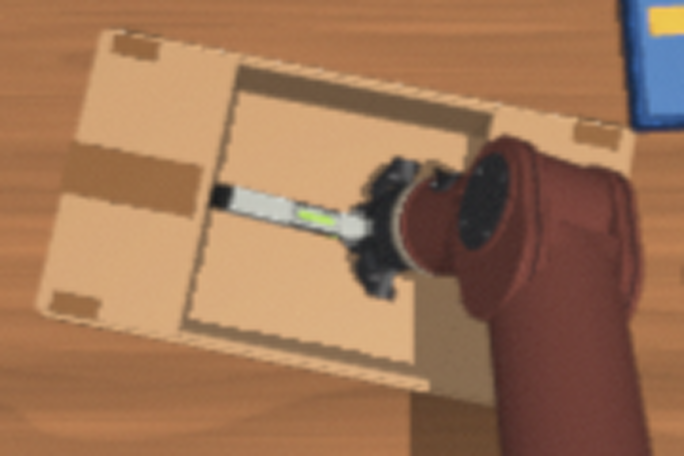

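```bash
python3 - <<'E'
from mv import *
s=state(); Rr=R.from_euler('xyz',s['ee_rot'],degrees=True); p=np.array(s['eef_pos'])
ud=Rr.apply([0,0,1]); n=Rr.apply([0,-1,0])
c=p+n*(.019-HG)-ud*S0
for h in(-.02,.02):
    e=c+ud*.18+n*h; print(e, (w2px('top',e)+.4-155)*3.8)
E
```

```text
[0.50322452 0.21053479 0.17662818] [214.3229536  196.99167212]
[0.50011536 0.1945958  0.21318337] [226.40795762 195.04395147]
```

Emit:
servo_tool --steps '[[0, [0, -0.08, 0.15], [0.05, 0, 0]], [0, [0, -0.1, 0.5], [0.1, 0, 0]], [0, [0, -0.12, 1.0], [0.1, 0, 0]], [0, [0, -0.15, 1.43], [0.1, 0, 0]], [0, [0, -0.22, 1.9], [0.1, 0, 0]], [0, [0, -0.3, 2.35], [0.1, 0, 0]], [0, [0, -0.4, 2.8], [0.1, 0, 0]], [0, [0, -0.5, 3.27], [0.1, 0, 0]], [0, [0, -0.7, 3.9], [0.1, 0, 0]], [0, [0, -0.9, 4.4], [0.1, 0, 0]], [0, [0, -0.9, 4.4], [0.1, 0, 0]]]'

```text
t: 9.1
eef_pos: [0.5062, 0.2259, 0.2359]
ee_rot: [-64.9, -0.1, -10.9]
contact_force: [0.1, -0.4, -2.9]
opening: 0.241
```

```bash
python3 - <<'E'
from mv import *
W=[(80,240,15),(80,260,0)]
rel([tcp(*w) for w in W]); print(state()['q'].round(1))
s=state(); Rr=R.from_euler('xyz',s['ee_rot'],degrees=True); p=np.array(s['eef_pos'])
ud=Rr.apply([0,0,1]); n=Rr.apply([0,-1,0])
c=p+n*(.019-HG)-ud*S0
for ss in(-.18,.18):
  for h in(-.02,.02):
    e=c+ud*ss+n*h; print(e.round(3), w2px('top',e)*1.5,w2px('side',e)*1.5)
for x in('top','side'): snap(x,x+'3.png')
E
```

```text
now [0.5062 0.2259 0.2359] [-64.95  -0.12 -10.94] open 0.241 F [ 0.1 -0.4 -2.9] t 9.1
[85, [-0.03, -0.24, -0.18] , [-1.01, 0.0, 0.01] ], rows~ 0.9
[85, [-0.03, -0.46, -0.1] , [-2.51, -0.0, 0.01] ], rows~ 2.3
[ 38.8   4.5 -54.5 106.7 -21.4  60.8 -17.2]
[0.469 0.035 0.133] [390.63259194 325.68844443] [353.34307117 325.15561778]
[0.466 0.018 0.169] [397.71552525 325.49917784] [353.63697633 320.29490861]
[0.531 0.355 0.285] [243.75297423 290.48238443] [335.4692896  216.69341993]
[0.528 0.338 0.321] [246.92287223 289.12048486] [335.36967483 209.94034941]
```

View pics/top3.png

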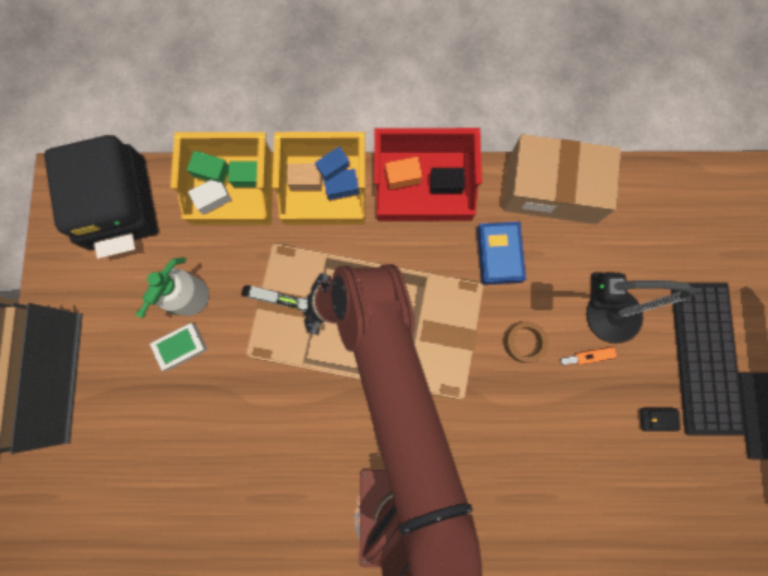

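View pics/side3.png

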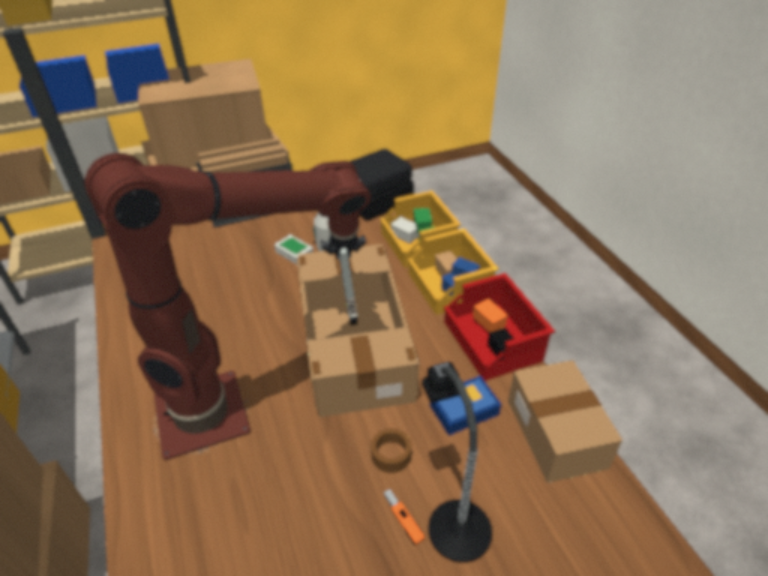

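```bash
cat >> mv.py <<'E'
def lev(lab,yaw,zc):
    uu=np.array([np.sin(np.radians(-yaw)),np.cos(np.radians(-yaw)),0])
    g=np.array([lab[0],lab[1],0])+uu*(.138+S0); g[2]=zc+HG-.019
    return g,tool(0,yaw)
E
python3 - <<'E'
from mv import *
rel([tcp(80,240,24),tcp(80,265,12),tcp(80,270,0),tcp(0,270,0)]+[lev(p,-10.9,.25) for p in [(.52,-.20),(.52,-.28)]]+[lev((.52,-.407),-10.9,.215)])
E
```

```text
now [0.5057 0.2237 0.2341] [-6.503e+01  2.000e-02 -1.107e+01] open 0.233 F [ 0.3 -0.1 -2.3] t 9.2
[85, [-0.03, -0.41, -0.06] , [-0.1, -0.02, 0.01] ], rows~ 0.3
[85, [-0.03, -0.78, 0.13] , [-1.3, -0.02, 0.0] ], rows~ 1.2
[85, [-0.03, -0.71, 0.07] , [-2.5, -0.02, 0.0] ], rows~ 2.3
[85, [-0.03, -1.55, -1.74] , [-2.5, -0.02, 0.0] ], rows~ 2.3
[85, [2.37, -2.64, -5.25] , [-2.5, -0.02, 0.0] ], rows~ 4.1
[85, [2.76, -3.47, -7.03] , [-2.5, -0.02, 0.0] ], rows~ 5.3
[85, [3.37, -3.99, -10.23] , [-2.5, -0.02, 0.0] ], rows~ 7.3
```

Emit:
servo_tool --steps '[[0, [0, -0.4, 0], [0, 0, 0]], [0, [0, -0.75, 0.05], [-0.5, 0, 0]], [0, [0, -0.78, 0.1], [-1.3, 0, 0]], [0, [0, -0.75, 0.1], [-2.0, 0, 0]], [0, [0, -0.71, 0.07], [-2.5, 0, 0]], [0, [0, -1.0, -0.5], [-2.5, 0, 0]], [0, [0.2, -1.5, -1.5], [-2.5, 0, 0]], [0, [0.8, -1.9, -2.6], [-2.5, 0, 0]], [0, [1.5, -2.25, -3.7], [-2.5, 0, 0]], [0, [2.1, -2.5, -4.6], [-2.5, 0, 0]], [0, [2.37, -2.64, -5.25], [-2.5, 0, 0]], [0, [2.37, -2.64, -5.25], [-2.5, 0, 0]]]'

```text
t: 10.7
eef_pos: [0.5532, -0.0289, 0.2396]
ee_rot: [-90.0, 0.2, -11.4]
contact_force: [0.1, 0.5, -2.4]
opening: 0.238
```

```bash
cat > chkpose.py <<'E'
from mv import *
import sys
rel([lev((.52,-.28),-10.9,.225),lev((.52,-.407),-10.9,.215)]); print(state()['q'].round(1))
s=state(); Rr=R.from_euler('xyz',s['ee_rot'],degrees=True); p=np.array(s['eef_pos'])
ud=Rr.apply([0,0,1]); n=Rr.apply([0,-1,0])
c=p+n*(.019-HG)-ud*S0
for ss in(-.18,-.138,.18):
    e=c+ud*ss+n*.02; print(ss,e.round(3), w2px('top',e)*1.5,w2px('side',e)*1.5)
for x in('top','side'): snap(x,x+sys.argv[1]+'.png')
E
python3 chkpose.py 4
```

```text
now [ 0.5532 -0.0289  0.2396] [-90.02   0.18 -11.42] open 0.238 F [ 0.1  0.5 -2.4] t 10.7
[85, [0.39, 0.59, -1.87] , [0.0, -0.05, -0.02] ], rows~ 1.3
[85, [1.02, 0.84, -4.98] , [0.0, -0.05, -0.02] ], rows~ 3.3
[ 40.4  13.  -48.3  94.7   9.9  76.9 -20.8]
-0.18 [ 0.51  -0.245  0.269] [518.04607962 300.9114748 ] [405.46157165 357.75954661]
-0.138 [ 0.518 -0.203  0.269] [499.14213362 297.19657843] [401.96559214 345.05825065]
0.18 [0.581 0.108 0.269] [357.67494158 269.39624733] [379.64196514 263.95394412]
```

View pics/top4.png

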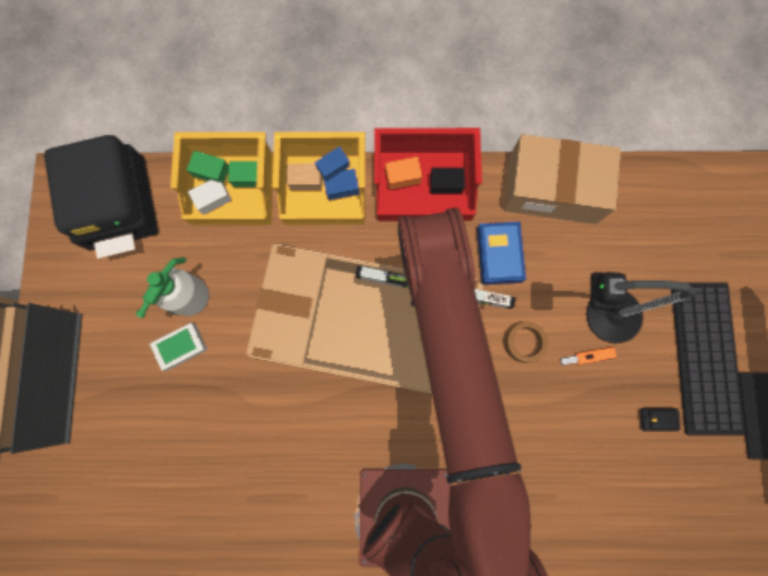

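View pics/side4.png

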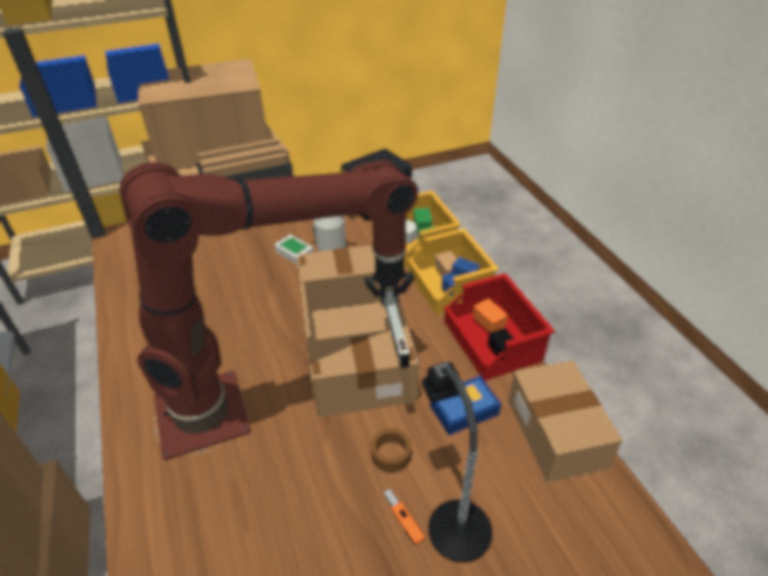

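```bash
python3 - <<'E'
from mv import *
for n in('top','side'):
    camera(n)
    print(n,[(np.round(c2w(n,d['xyz']),3),round(d['confidence'],2)) for d in find_in('level_label',n)][:3])
    im=camera(n); 
    if n=='top':
        c=im[180:215,300:360,::-1]; cv2.imwrite('pics/lab.png',cv2.resize(c,None,fx=10,fy=10,interpolation=cv2.INTER_CUBIC))
E
```

```text
top [(array([0.553, 0.016, 0.266]), 0.58), (array([ 0.509, -0.517,  0.288]), 0.25)]
side [(array([ 0.531, -0.146,  0.264]), 0.76), (array([0.56 , 0.536, 0.092]), 0.25)]
```

View pics/lab.png

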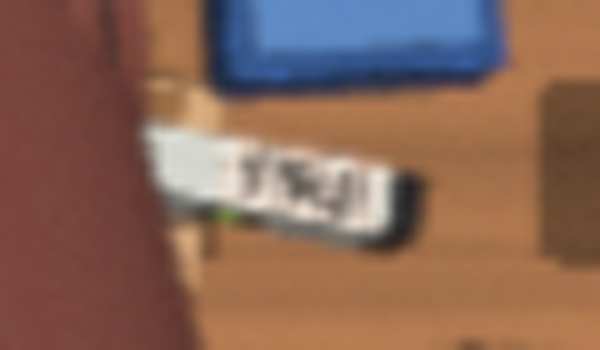

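```bash
python3 - <<'E'
from mv import *
for p in[(225,165),(308,182),(392,198),(422,205)]: print(px2z('top',(p[0]/10+300-.45,p[1]/10+180-.45),.269))
E
```

```text
[ 0.52499914 -0.16818815  0.269     ]
[ 0.51927853 -0.19536121  0.269     ]
[ 0.51390142 -0.22282623  0.269     ]
[ 0.51155501 -0.23260579  0.269     ]
```

Emit:
servo_tool --steps '[[0, [0.1, 0.2, -0.4], [0, 0, 0]], [0, [0.3, 0.5, -1.3], [0, 0, 0]], [0, [0.5, 0.8, -2.3], [0, 0, 0]], [0, [0.65, 0.9, -3.2], [0, 0, 0]], [0, [0.8, 0.9, -4.0], [0, 0, 0]], [0, [0.95, 0.9, -4.6], [0, 0, 0]], [0, [1.02, 0.9, -4.95], [0, 0, 0]], [0, [1.07, 0.9, -5.16], [0, 0, 0]], [0, [1.07, 0.9, -5.16], [0, 0, 0]], [0, [1.07, 0.9, -5.16], [0, 0, 0]]]'

```text
t: 12.35
eef_pos: [0.5564, -0.2344, 0.2057]
ee_rot: [-90.0, -0.0, -11.0]
contact_force: [-0.7, 1.2, -2.4]
opening: 0.238
```

```bash
python3 chkpose.py 5;python3 - <<'E'
from mv import *
im=camera('side')[200:350,210:360,::-1]; cv2.imwrite('pics/fs.png',cv2.resize(im,None,fx=4,fy=4,interpolation=cv2.INTER_CUBIC))
print([(np.round(c2w('side',d['xyz']),3),round(d['confidence'],2)) for d in find_in('level_label','side')][:3])
print([(np.round(c2w('side',d['xyz']),3),round(d['confidence'],2)) for d in find_in('scanner','side')][:3])
E
```

```text
now [ 0.5564 -0.2344  0.2057] [-8.998e+01 -1.000e-02 -1.101e+01] open 0.238 F [-0.7  1.2 -2.4] t 12.35
[85, [-0.68, -0.26, 3.16] , [-0.0, -0.01, 0.0] ], rows~ 2.1
[85, [-0.08, -0.01, 0.04] , [-0.0, -0.01, 0.0] ], rows~ 0.1
[ 52.1  19.4 -41.5  91.   13.2  74.7  -2.4]
-0.18 [ 0.514 -0.45   0.235] [605.52196919 300.98478902] [444.07844101 432.94921   ]
-0.138 [ 0.522 -0.409  0.235] [587.01842527 297.50202735] [439.24906437 417.39474167]
0.18 [ 0.583 -0.097  0.235] [448.42475619 271.41574245] [408.83522942 319.43778611]
[(array([ 0.527, -0.387,  0.23 ]), 0.64)]
[(array([ 0.511, -0.565,  0.025]), 0.61), (array([ 0.523, -0.39 ,  0.23 ]), 0.54)]
```

View pics/top5.png

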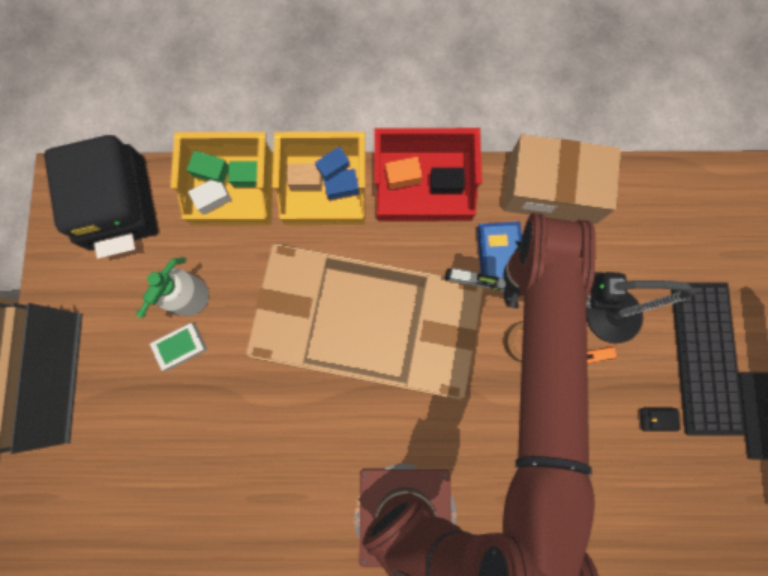

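View pics/fs.png

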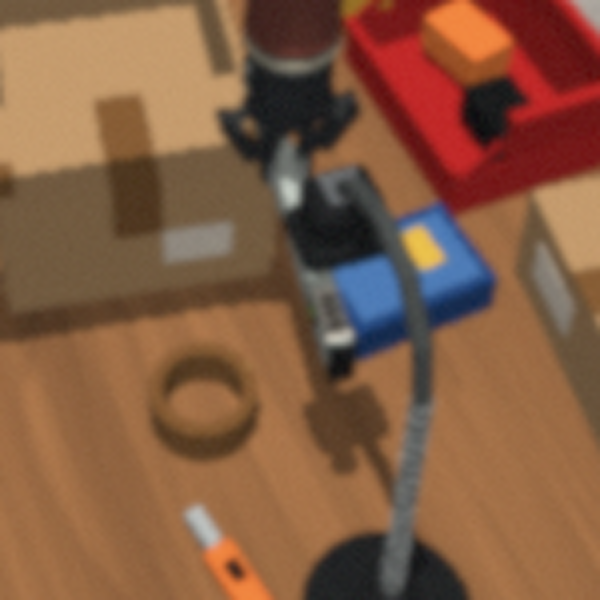

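```bash
python3 - <<'E'
from mv import *
Q=lambda p:(p[0]/4+240-.4,p[1]/4+235-.4); F=lambda p:(p[0]/4+210-.4,p[1]/4+200-.4)
T=lambda p:(p[0]/6+360-.4,p[1]/6+170-.4)
print('label c',px2z('side',F((330,305)),.235),'label far edge',px2z('side',F((343,340)),.235),'cap end bottom',px2z('side',F((340,377)),.195))
hs=[px2z('side',Q(p),0)[:2] for p in [(185,268),(250,245),(270,285),(205,312)]]; print('head shadow',np.round(hs,3).tolist(),np.mean(hs,0))
tip=px2z('side',F((345,472)),0); print('tip shadow',tip)
# carton shadow? level end earlier
p=np.array([.516,-.444,.215]); k=(tip-p)[:2]/.215; print('k',k)
print('head c',np.mean(hs,0)-k*.365,np.mean(hs,0)-k*.35)
E
```

```text
label c [ 0.52424432 -0.39956304  0.235     ] label far edge [ 0.51901625 -0.43551322  0.235     ] cap end bottom [ 0.51480714 -0.44386659  0.195     ]
head shadow [[0.535, -0.35], [0.605, -0.351], [0.603, -0.398], [0.532, -0.401]] [ 0.56877582 -0.37496696]
tip shadow [ 0.54068375 -0.42709275  0.        ]
k [0.11480812 0.07863836]
head c [ 0.52687086 -0.40366996] [ 0.52859298 -0.40249038]
```

```bash
python3 - <<'E'
from mv import *
rel([]); print(np.abs(state()['qd']).max())
print(job_done())
E
```

```text
now [ 0.5562 -0.2352  0.2056] [-90.    -0.   -11.06] open 0.235 F [-0.1 -0.1 -2.6] t 12.6
0.17394306184034697
the job is handed in; nothing more can be done
None
```

I drew the spirit level out of the carton at a slant of about 25°, plain end first, and brought it level under the scanner. I handed the job in at 12.6 s with the level still in the grip.

**Label position:** pictures and arm pose put the label at about x 0.522–0.524, y −0.40 to −0.41, z 0.235. I estimated the window at about (0.520–0.527, −0.405), so the label sits roughly 95 mm below it and within about 10 mm sideways.

**Hold:** the tool was level to within the reading, joint speeds were at most 0.17 degrees/s, and the wrist force was only the level's weight, −2.6 N. Just before hand-in the fingers read 0.235 open, about 20 mm on the 22 mm level.

**Surroundings:** in the last top picture the carton was where it started and nothing else appeared shifted. No contact showed in the force readings. I did not measure carton movement more finely than by eye.

**Checks that disagreed:**
- The level sat about 5–8 mm further along than I had assumed when gripping it, so I corrected the final move for that.
- The detector's label readings were unreliable. In one mid-carry picture it reported points 5 to 20 cm off, and at the end it read y −0.387 because the label was partly hidden behind the head, so I used my own pixel measurements.
- The scanner head's position from its outline varied by about 1–2 cm. The foot position and the head's shadow both supported the value I used.

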